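Hold a battery pack on the test fixture's sprung contact

TASK

Take the cordless-vacuum battery pack that has the narrow nose, lay it flat on the test fixture's plate and slide it nose first between the guides, so that the sprung clip jaw is pushed open and closes on its top. Press it on against the sprung plunger, without ramming it, until its shoulders are hard against the steel stop posts, and keep it pressed there: the program finishes while the gripper is still holding the pack against the stop. Leave everything else on the bench where it is.

Things in the scene. Friction and masses are not known exactly. Their poses are not given: they have to be found in the camera images.
- pack: battery pack: grey plastic bar 120 long (x), 38 wide (y), 34 high (z), with a narrow nose in the middle of its +x end; 0.27 to 0.5 kg; lies flat on the bench. Origin at the centre of the bar's underside; x to the nose, z up. The end face either side of the nose is its shoulders, at x = +60.
- pack_grip (a point): a good place to grasp the pack, across its width: 15 mm behind its origin (x = -15), 24 above its underside. A grasp here stays clear of the fixture all the way home.
- pack_nose (a point): centre of the nose's end face: x = +85, z = 13 in the pack's frame (mm); the nose is 25 long, 14 wide, 14 high, 6 to 20 above the underside
- fixture: test fixture bolted to the bench: an aluminium plate 285 x 76, 6 thick (x -215 to +70, y -38 to +38, top at z = 6). The pack slides on it along +x, the two x axes in line, y = 0. Origin on the bench under the stop face: fully home, the pack's shoulders are at x = 0 and its origin at x = -60, z = 6. All else on it is lower than 70 above the bench, the open jaw included.
- guide_mouth (a point): middle of the mouth between the two side guides, on the plate: x = -57 in the fixture's frame (mm). The guides, 20 high, flare from here to x = -40, then run 42 apart to x = -2. The plate is bare from here back to x = -215: with the pack's origin at x = -145 the whole pack is short of the guides.
- stop: the hard stop, fixed on the fixture: two steel posts either side of the nose's path, flat faces at the fixture's x = 0, each 10 wide, centred at y = +16 and -16, from z = 6 to 34; origin at the fixture's origin, same axes
- plunger (a joint): travel of the sprung brass plunger, 12 mm diameter (m): 0 at rest, grows as the nose presses it to the fixture's +x; about 0.014 with the pack's shoulders at the stop (its own limit is 0.020). The spring pushes back with 4 N at 0 and 9.6 N at the stop; with the drag of jaw and plate the push needed to reach the stop is about 10 to 16 N.
- plunger_tip (a point): centre of the plunger's end face that the nose meets: at rest at x = +11, y = 0, z = 19 in the fixture's frame (mm), so it is first touched with the pack's shoulders 14 short of the stop
- jaw (a joint): opening of the sprung steel clip jaw (rad): 0 shut, about 0.15 closed on the pack's top. Shut, its foot is 26 above the plate at the fixture's x = -29 mm: clear of the nose, lower than the pack's top. The pack pushed along the plate lifts it by the sloping lip with a few N; its spring then presses the pack down with 3 to 4 N.
- jaw_lip (a point): the jaw's free upturned end: at x = -57, y = 0, z = 47 in the fixture's frame (mm) when shut
- plain_pack: look-alike battery pack, the same 120 x 38 x 34 bar but without a nose; to be left alone; origin under its centre
- motor: bystander: bare motor standing on end, 44 diameter, 70 high; origin under its centre
- screw_tray: bystander: open divided tray 75 x 110 x 26; origin under its centre
- driver: bystander: screwdriver 190 long lying on the bench
- spool: bystander: solder spool, 54 diameter, 38 high; origin under its centre
- meter: bystander: hand multimeter 150 x 75 x 41 lying flat; origin under its centre
- dropper: bystander: small bottle 36 diameter, 85 high; origin under its centre
There are look-alikes about, which are no part of the job. Leave any pink or yellow look-alike of the pack alone.

How it is judged:
By the outcome, as a careful person would: the job done as asked, in the order asked, and still so for the second after the job is handed in, while the arm keeps its last pose, push and grip.
It also fails if it takes over 56 s, if anything falls off the work surface, if the arm or the gripper's body presses on something with over 40 N, if the wrist force passes 120 N, or if a joint passes its speed limit or range.

ROBOT

A 7-joint arm with a two-finger parallel gripper is mounted at the origin on the work surface. World frame = base frame: x ahead of the robot, y to its left, z up, the work surface at z = 0. Lengths are in m, angles in rad, forces in N, time in s.
With the tool pointing down it reaches from about 0.4 to 0.85 m from the base axis. Payload 10.4 kg.
Tool frame: the origin (TCP) lies on the centre line of the jaws, within the pads' length; the fingertips stand 11 mm ahead of it and the grasp point (between the pads) lies 8 mm behind it (tip_reach is the distance from the TCP to the fingertips, in m); z points along the fingers, y is the line along which they close (so a half turn about z gives the same grasp; the last joint's range is limited). The gripper opens to 85 mm and grips with 20 to 120 N. Pads are 22 mm wide; open, the fingers measure 114 mm over their backs; the gripper's body (76 mm by 85 mm) begins 54 mm behind the grasp point. The pads swing forward as they close: fully open they stand 13 mm farther back than shut.
Start: joints at [1.129, 0.332, -0.065, 1.46, 0.022, 1.35, -0.088], TCP at [0.254, -0.571, 0.242] pointing down, gripper open.
Joint ranges: [-2.6, 2.6], [-0.5, 2.12], [-1.47, 1.34], [0.16, 2.42], [-1.27, 4.41], [0.06, 2.06], [-2.6, 2.6]. Speed limits (rad/s): [2.22, 2.22, 2.79, 2.79, 3.14, 3.14, 3.14].

INTERFACE

Orientations are given as a unit quaternion [x, y, z, w].
In Python, from workcell import get_obs, camera, hand_in, tip_reach gives the robot as it stands. The module is installed in compiled form; this text tells all that it offers.
- The arm moves only by the tool move_arm, never from a script. Its argument "plan" is a list of rows, each an object with "delta_pos": the shift along the tool's x, y, z in shares of 100 cm (1.0 is 100 cm), a list of three; "turn": the turn, a rotation vector about the tool's x, y, z in fractions of the full range, 1 being 2 pi rad, a list of three; "fingers": the closure, from 0 (fully open) to 1 (shut). A call has 1 to 12 rows; each row is the pose to reach, as a shift and turn from the pose commanded when the call began, along the tool's axes at that moment; what a row does not reach only later rows make up. A row lasts 1/8 s, in which the tool goes at most 62.5 mm and 10.7 degrees, less where a joint would pass 70% of its speed; a pose out of reach is approached as far as the arm can. Shift and turn numbers lie between -1 and 1, and a call with a number outside is refused. A call with a gripper value outside its range is refused whole. The fingers move at their own pace and stop on an object; "force" is the grip in N (left out, the last holds). Time passes only in rows, so rows that repeat a pose let the fingers close. It gives the time, the measured TCP pose, the force, the opening and the grip force at its end, in the units of the state.
- get_obs(): the state, without advancing time (a new reading comes with each control period).
- camera(name): name is "scene" or "top"; returns a dict with "color" (384x512x3 uint8, red, green, blue), "range_z" (384x512 float32, m along the optical axis (not along the pixel's ray), 0 where there is no reading), "fx", "fy", "cx", "cy" (pixels), "R" (3x3) and "t" (3): a world point X has camera coordinates R X + t. Camera axes: x right, y down, z forward; pixel columns grow to the right and rows downward; lengths in m; the calibration is good to about 2 mm. A picture is of the moment at which its call begins.
- hand_in(): hands the job in; it is judged then, once.
The state is a dict: "clock": time; "joint_pos": joint angles; "joint_velocities": joint speeds; "tau": joint torques, N m; "position": TCP position; "ee_rot": TCP orientation; "ft_force": force on the tool from outside, world axes, zero at the start; "torque": the same for the moment, N m; "grip_width": opening from 0.0 (shut) to 1.0 (fully open); "grasp_force": force on a finger pad.
Only numpy, scipy, OpenCV 4.12 (cv2) and the standard library are available. Lean on these libraries where they do the work, as an engineer would, in place of code of your own. Each camera call takes 0.05 s, during which the arm holds its last target. There are 200 camera calls.

## Working session

There is one attempt and no reset: what is moved stays moved. The work goes in short steps, Python scripts to look and compute and a tool call to move; the robot and the scene stay as the last step left them, time stands still between calls to the robot, and variables do not carry over. Pictures are saved under pics/ and viewed, at most 10 in all, crops included, and the job is handed in when it is done.

Besides the shell and the picture viewer there is one more tool, called after "Emit:" as a command line: name --argument value ..., lists and objects as JSON in quotes. move_arm: Moves the arm, as the interface text tells. Its arguments: {"type":"object","properties":{"plan":{"type":"array","items":{"type":"object","properties":{"delta_pos":{"type":"array","items":{"type":"number"}},"turn":{"type":"array","items":{"type":"number"}},"fingers":{"type":"number"}}}},"force":{"type":"number"}},"required":["plan"]}

```bash
mkdir -p pics; python3 - <<'E'
from workcell import *
import cv2,numpy as np
o=get_obs()
for k in o: print(k,o[k])
for n in("scene","top"):
    c=camera(n); np.savez(f"{n}0.npz",**c)
    cv2.imwrite(f"pics/{n}0.png",cv2.resize(c["color"][:,:,::-1],(800,600)))
    print(n,c["fx"],c["cx"],c["cy"],c["R"],c["t"])
E
```

```text
clock 0.0
joint_pos [ 1.12941357  0.33286995 -0.06467511  1.46096225  0.02157675  1.34992067
 -0.08849406]
joint_velocities [-0.00074729  0.00086377 -0.00046589  0.00073009 -0.00022937 -0.00045486
  0.00182562]
tau [ 2.81271787e-04 -6.25440788e+01  4.93450672e-02 -3.91600764e+01
  1.61911862e-02  9.99942800e-03  4.21983736e-05]
position [ 0.25399024 -0.57065182  0.24150707]
ee_rot [ 9.78157476e-01  2.07863932e-01 -1.79312029e-04 -7.10665585e-04]
ft_force [ 0.68568914 -0.39567159  0.17948119]
torque [ 0.0750908  -0.01646374  0.05670513]
grasp_force 0.0
grip_width 1.0036147438981111
scene 433.8826533579092 261.0063003867177 191.00897054771818 [[ 0.12368616  0.99220177  0.01540751]
 [ 0.77184238 -0.08643489 -0.62991138]
 [-0.62366744  0.08980349 -0.77651417]] [ 6.36706513e-04 -3.80442634e-01  1.80366204e+00]
top 349.2659640141011 262.019995216794 193.36879572182204 [[ 0.00102941 -0.99999849  0.00140176]
 [-0.98481426 -0.00125713 -0.17360672]
 [ 0.17360822 -0.00120176 -0.98481406]] [-0.0891747   0.53983498  1.18280124]
```

View pics/top0.png

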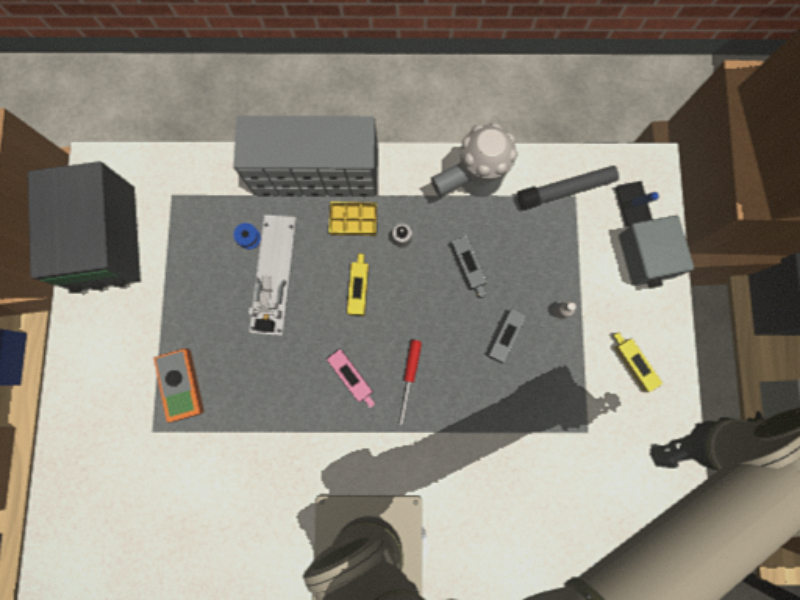

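View pics/scene0.png

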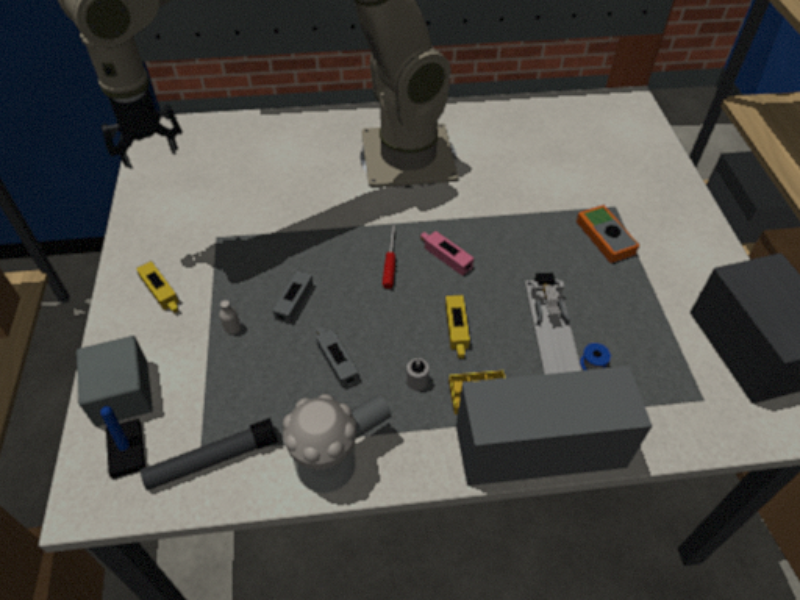

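Top view (800x600): the fixture is at (272,275), with its jaw and plunger at the lower end. What could be taken for the pack: grey at (468,265), grey at (507,335), yellow at (358,285), yellow at (636,362), pink at (350,377). The grey one at (468,265) seems to have a nose at (482,292). I'll check it in a close crop and measure it.

```bash
cat > h.py <<'E'
import numpy as np,cv2
def cloud(c):
    v,u=np.mgrid[0:384,0:512]; z=c["range_z"].astype(float)
    P=np.stack([(u-c["cx"])/c["fx"]*z,(v-c["cy"])/c["fy"]*z,z],-1)
    X=(P-c["t"])@c["R"]; X[z==0]=np.nan
    return X
E
python3 - <<'E'
from h import *
cs={n:dict(np.load(n+"0.npz")) for n in("top","scene")}
c=cs["top"];X=cloud(c)
a=cv2.resize(c["color"][140:240,270:390],(480,400),interpolation=cv2.INTER_CUBIC)
b=cv2.resize(c["color"][130:220,145:205],(310,465),interpolation=cv2.INTER_CUBIC)
im=np.zeros((470,800,3),np.uint8);im[:400,:480]=a;im[:465,485:795]=b
cv2.imwrite("pics/crop.png",im[:,:,::-1])
for n in cs:
  X=cloud(cs[n])
  for nm,(x0,x1,y0,y1) in dict(nose=(0.45,.75,-.32,-.14)).items():
    m=(X[...,0]>x0)&(X[...,0]<x1)&(X[...,1]>y0)&(X[...,1]<y1)&(X[...,2]>.026)&(X[...,2]<.045)
    k,l,s,ce=cv2.connectedComponentsWithStats(m.astype(np.uint8))
    for i in range(1,k):
        if s[i,4]<100: continue
        p=X[l==i];r=cv2.minAreaRect((p[:,:2]*1000).astype(np.float32))
        print(n,s[i],p.mean(0).round(4),np.median(p[:,2]).round(4),r)
E
```

```text
top [290 151  22  34 352] [ 0.6373 -0.2264  0.0346] 0.0347 ((638.1316528320312, -226.811767578125), (118.78691864013672, 38.853302001953125), 21.84337043762207)
top [317 198  12  22 129] [ 0.4765 -0.3067  0.0348] 0.035 ((481.49273681640625, -314.0013732910156), (31.351484298706055, 82.85952758789062), 64.26911163330078)
scene [184 182  13  21 135] [ 0.4807 -0.305   0.0331] 0.0334 ((487.05926513671875, -308.2133483886719), (34.77490234375, 84.43228912353516), 73.97854614257812)
scene [203 212  27  33 409] [ 0.6422 -0.2242  0.0332] 0.0332 ((637.50146484375, -224.89810180664062), (125.10700225830078, 39.415103912353516), 22.17599105834961)
```

View pics/crop.png

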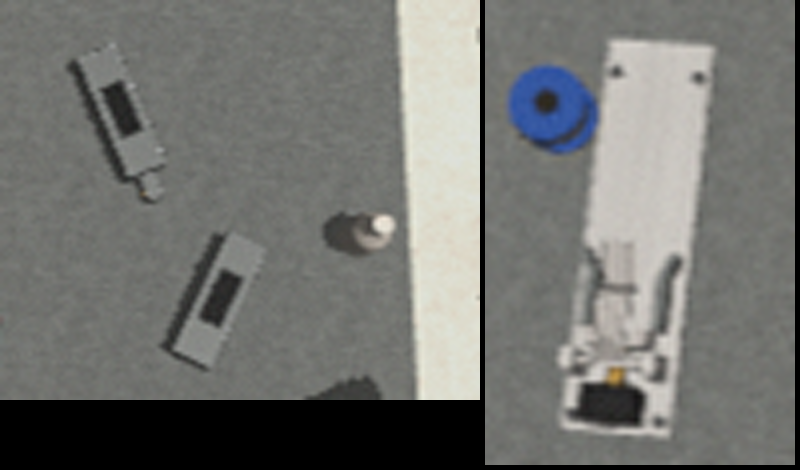

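The crop shows the grey pack with its nose at crop (148,190), which confirms the choice. The other grey pack, at (215,300), has no nose. In the right half, the fixture has its bare end at the top and its jaw and plunger at the bottom, with the spool next to the bare end. Next I'll fit the fixture's pose.

```bash
cat >> h.py <<'E'
def plane(c,uv,z):
    uv=np.asarray(uv,float); d=np.stack([(uv[:,0]-c["cx"])/c["fx"],(uv[:,1]-c["cy"])/c["fy"],np.ones(len(uv))],-1)@c["R"]
    o=-c["R"].T@c["t"]; return (o+d*((z-o[2])/d[:,2])[:,None])[:,:2]
def warp(c,z,x0,x1,y0,y1,mpp=.0005):
    # orthorectified view of height z: rows = -x, cols = -y
    W=int((y1-y0)/mpp);H=int((x1-x0)/mpp)
    q=np.array([[0,0],[W,0],[W,H],[0,H]],np.float32)
    w=np.array([[x1,y1,z],[x1,y0,z],[x0,y0,z],[x0,y1,z]])@c["R"].T+c["t"]
    p=np.stack([w[:,0]/w[:,2]*c["fx"]+c["cx"],w[:,1]/w[:,2]*c["fy"]+c["cy"]],-1).astype(np.float32)
    M=cv2.getPerspectiveTransform(p,q)
    return cv2.warpPerspective(c["color"],M,(W,H),flags=cv2.INTER_CUBIC)
E
python3 - <<'E'
from h import *
for n in("top","scene"):
  c=dict(np.load(n+"0.npz"))
  X=cloud(c); g=c["color"].min(-1)
  m=(X[...,0]>.4)&(X[...,0]<.85)&(X[...,1]>.1)&(X[...,1]<.4)&(X[...,2]<.014)&(g>(140 if n=="top" else 120))
  k,l,s,ce=cv2.connectedComponentsWithStats(m.astype(np.uint8))
  i=1+s[1:,4].argmax(); v,u=np.nonzero(l==i)
  p=plane(c,np.stack([u,v],1),.006)*1000
  print(n,s[i],np.nanmedian(X[l==i][:,2]),cv2.minAreaRect(p.astype(np.float32)))
  # edges: for bare portion, per row along long axis
  w=warp(c,.006,.4,.85,.1,.4,.001)
  cv2.imwrite(f"pics/w_{n}.png",w[:,:,::-1])
a=cv2.imread("pics/w_top.png");b=cv2.imread("pics/w_scene.png")
cv2.imwrite("pics/w.png",np.hstack([a,b]))
E
```

```text
top [ 159  137   30   78 1037] 0.006626717154204234 ((616.489990234375, 233.99517822265625), (78.80823516845703, 286.5267028808594), 85.7392578125)
scene [343 196  28  43 686] 0.005418214980276178 ((630.60302734375, 231.99673461914062), (73.10993194580078, 169.57456970214844), 85.99256896972656)
```

View pics/w.png

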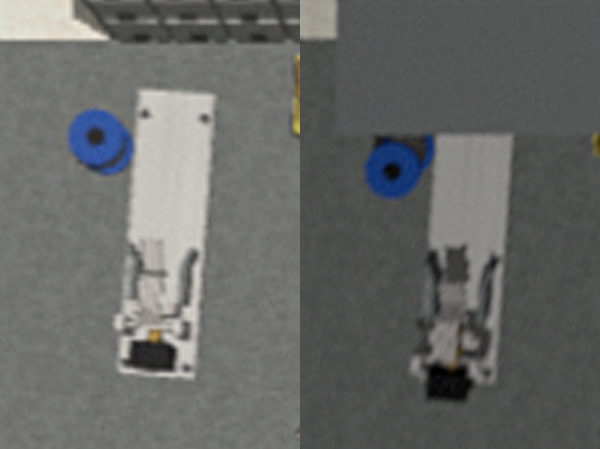

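```bash
python3 - <<'E'
from h import *
from scipy.ndimage import gaussian_filter
for n in("top","scene"):
  c=dict(np.load(n+"0.npz"))
  w=gaussian_filter(warp(c,.006,.4,.85,.1,.4,.0005).astype(float).mean(-1),2)
  R=[]
  for sgn,lo,hi in((1,230,290),(-1,380,450)):
    rows=np.r_[(190 if n=="top" else 290):470]
    g=np.gradient(w,axis=1)*sgn
    cc=np.array([lo+g[r,lo:hi].argmax() for r in rows])
    x=.85-(rows+.5)*.0005; y=.4-(cc+.5)*.0005
    ok=np.ones(len(x),bool)
    for _ in range(5):
      f=np.polyfit(x[ok],y[ok],1); ok=abs(np.polyval(f,x)-y)<.0012
    R.append(f); print(n,sgn,np.degrees(np.arctan(f[0])),np.polyval(f,.6),ok.mean())
  mid=(R[0]+R[1])/2; print("width",(R[0]-R[1])@[.6,1]*1000,"mid y at .6",np.polyval(mid,.6),"mid y at .55",np.polyval(mid,.55))
  th=np.arctan(mid[0]); 
  # ends along the axis
  g=np.gradient(w,axis=0)
  for s,lo,hi,cols in((1,160,210,range(300,410)),(-1,720,775,range(250,380))):
    cs=np.array(cols); rr=np.array([lo+(g[lo:hi,k]*s).argmax() for k in cs])
    x=.85-(rr+.5)*.0005;y=.4-(cs+.5)*.0005
    a=x*np.cos(th)+y*np.sin(th); print("end along axis",np.median(a),"th",np.degrees(th))
E
```

```text
top 1 -4.001303268655468 0.27305831089337174 0.9071428571428571
top -1 -3.99464182228073 0.19615046181974144 0.8821428571428571
width 76.90784907363029 mid y at .6 0.23460438635655656 mid y at .55 0.23809894903075562
end along axis 0.7408100670291957 th -3.997972559000575
end along axis 0.4556334224542684 th -3.997972559000575
scene 1 -4.364719538299227 0.27267125245635154 1.0
scene -1 -4.0776739692792585 0.19554679868377284 1.0
width 77.12445377257869 mid y at .6 0.2341090255700622 mid y at .55 0.2377994172488177
end along axis 0.7388465978731337 th -4.221223288881724
end along axis 0.46416642396117835 th -4.221223288881724
```

```bash
cat >> h.py <<'E'
from scipy.spatial.transform import Rotation as Ro
FO=np.array([.5439,.2384]); FY=np.radians(175.95)
def fix(x,y=0): return FO+x*np.array([np.cos(FY),np.sin(FY)])+y*np.array([-np.sin(FY),np.cos(FY)])
def delta(o,pos,xyaw):
    # shift and turn, in tool axes, to TCP pos with the tool down and its x at yaw xyaw (deg)
    R=Ro.from_quat(o["ee_rot"]); T=Ro.from_euler("z",xyaw,degrees=True)*Ro.from_euler("x",180,degrees=True)
    return R.inv().apply(np.asarray(pos)-o["position"]).round(4),(R.inv()*T).as_rotvec().round(4)
E
python3 - <<'E'
from h import *; from workcell import *
print(tip_reach() if callable(tip_reach) else tip_reach)
print(delta(get_obs(),[.6518,-.2203,.15],22.0))
E
```

```text
0.011
(array([ 0.5058, -0.1582,  0.0918]), array([-0.0012,  0.    ,  0.0349]))
```

The manual's scale: turns go in shares of 2 pi rad. Converting my numbers, 0.035 rad / 6.2832 = 0.0056.

Emit:
move_arm --plan '[{"delta_pos": [0.03, -0.01, 0], "fingers": 0}, {"delta_pos": [0.08, -0.025, 0], "fingers": 0}, {"delta_pos": [0.13, -0.04, 0], "fingers": 0}, {"delta_pos": [0.18, -0.055, 0], "fingers": 0}, {"delta_pos": [0.23, -0.07, 0.01], "fingers": 0}, {"delta_pos": [0.28, -0.086, 0.02], "fingers": 0}, {"delta_pos": [0.33, -0.102, 0.03], "fingers": 0}, {"delta_pos": [0.38, -0.118, 0.05], "turn": [0, 0, 0.0056], "fingers": 0}, {"delta_pos": [0.43, -0.134, 0.07], "turn": [0, 0, 0.0056], "fingers": 0}, {"delta_pos": [0.475, -0.148, 0.09], "turn": [0, 0, 0.0056], "fingers": 0}, {"delta_pos": [0.506, -0.158, 0.092], "turn": [-0.0002, 0, 0.0056], "fingers": 0}, {"delta_pos": [0.506, -0.158, 0.092], "turn": [-0.0002, 0, 0.0056], "fingers": 0}]'

```text
validation failed for argument at $.pl...
```

```bash
python3 - <<'E'
from h import *; from workcell import *
o=get_obs();print(o["clock"],o["position"],o["ft_force"],o["joint_pos"])
print(delta(o,[.6518,-.2203,.016],22.0))
E
```

```text
0.1 [ 0.25408945 -0.57068225  0.24160761] [ 0.98622847 -0.98353015 -0.38709103] [ 1.12936718  0.33280971 -0.06473208  1.4608307   0.02154328  1.34988592
 -0.08847793]
(array([ 0.5058, -0.158 ,  0.2258]), array([-0.0012,  0.    ,  0.0349]))
```

To row units: 0.035 rad / 6.2832 = 0.0056.

Emit:
move_arm --plan '[{"delta_pos": [0.03, -0.01, 0], "turn": [0, 0, 0], "fingers": 0.0}, {"delta_pos": [0.08, -0.025, 0], "turn": [0, 0, 0], "fingers": 0.0}, {"delta_pos": [0.13, -0.04, 0], "turn": [0, 0, 0], "fingers": 0.0}, {"delta_pos": [0.18, -0.055, 0], "turn": [0, 0, 0], "fingers": 0.0}, {"delta_pos": [0.23, -0.07, 0.01], "turn": [0, 0, 0], "fingers": 0.0}, {"delta_pos": [0.28, -0.086, 0.02], "turn": [0, 0, 0], "fingers": 0.0}, {"delta_pos": [0.33, -0.102, 0.03], "turn": [0, 0, 0], "fingers": 0.0}, {"delta_pos": [0.38, -0.118, 0.05], "turn": [0, 0, 0.0056], "fingers": 0.0}, {"delta_pos": [0.43, -0.134, 0.07], "turn": [0, 0, 0.0056], "fingers": 0.0}, {"delta_pos": [0.475, -0.148, 0.09], "turn": [0, 0, 0.0056], "fingers": 0.0}, {"delta_pos": [0.506, -0.158, 0.092], "turn": [-0.0002, 0, 0.0056], "fingers": 0.0}, {"delta_pos": [0.506, -0.158, 0.092], "turn": [-0.0002, 0, 0.0056], "fingers": 0.0}]'

```text
clock: 1.6
position: [0.6535, -0.2172, 0.149]
ee_rot: [0.981, 0.193, -0.0, -0.001]
ft_force: [0.4, -0.0, -0.3]
grip_width: 0.998
grasp_force: 0.0
```

```bash
python3 - <<'E'
from h import *; from workcell import *
c=camera("top"); o=get_obs();print(o["clock"],o["position"],o["joint_velocities"].round(3) if hasattr(o["joint_velocities"],"round") else o["joint_velocities"])
print(delta(o,[.6518,-.2203,.016],22.0))
np.savez("top1.npz",**c)
cv2.imwrite("pics/top1.png",cv2.resize(c["color"][110:260,230:380,::-1],(600,600)))
E
```

```text
1.65 [ 0.65244506 -0.21961078  0.14947111] [ 0.034 -0.021  0.029  0.009  0.006  0.002  0.007]
(array([-0.0008,  0.0004,  0.1335]), array([-0.    ,  0.0007,  0.002 ]))
```

View pics/top1.png

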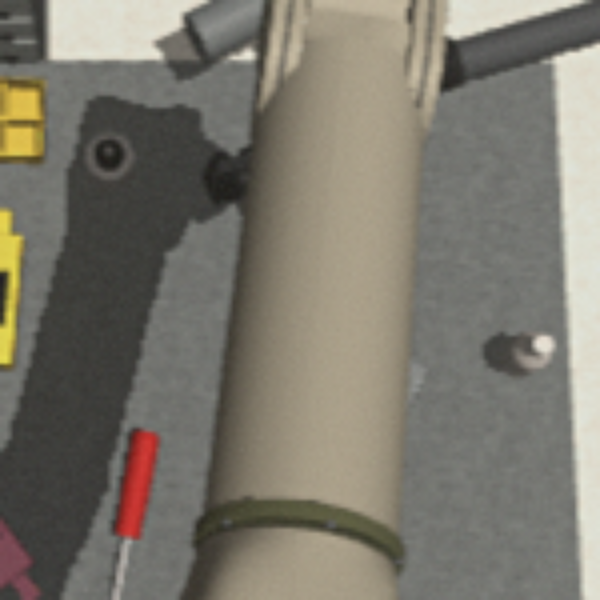

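The arm hides the pack from the top camera, and the TCP is settling on its target. Now I'll descend and close the gripper.

Emit:
move_arm --plan '[{"delta_pos": [0, 0, 0.03], "turn": [0, 0, 0], "fingers": 0.0}, {"delta_pos": [0, 0, 0.06], "turn": [0, 0, 0], "fingers": 0.0}, {"delta_pos": [0, 0, 0.085], "turn": [0, 0, 0], "fingers": 0.0}, {"delta_pos": [0, 0, 0.105], "turn": [0, 0, 0], "fingers": 0.0}, {"delta_pos": [0, 0, 0.12], "turn": [0, 0, 0], "fingers": 0.0}, {"delta_pos": [0, 0, 0.13], "turn": [0, 0, 0], "fingers": 0.0}, {"delta_pos": [0, 0, 0.134], "turn": [0, 0, 0], "fingers": 0.0}, {"delta_pos": [0, 0, 0.134], "turn": [0, 0, 0], "fingers": 0.0}]'

```text
clock: 2.65
position: [0.6525, -0.2211, 0.0166]
ee_rot: [0.982, 0.191, 0.0, 0.001]
ft_force: [0.2, 0.1, -0.2]
grip_width: 1.004
grasp_force: 0.0
```

```bash
python3 - <<'E'
from h import *; from workcell import *
c=camera("scene"); o=get_obs();print(o["clock"],o["position"],o["ft_force"],delta(o,[.6518,-.2203,.016],22.0))
cv2.imwrite("pics/s1.png",cv2.resize(c["color"][170:270,160:290,::-1],(780,600)))
E
```

```text
2.7 [ 0.65265788 -0.22106358  0.01692579] [ 0.30699208  0.60197062 -0.00507683] (array([-0.0005, -0.001 ,  0.0009]), array([ 0.0016, -0.0007, -0.0001]))
```

View pics/s1.png

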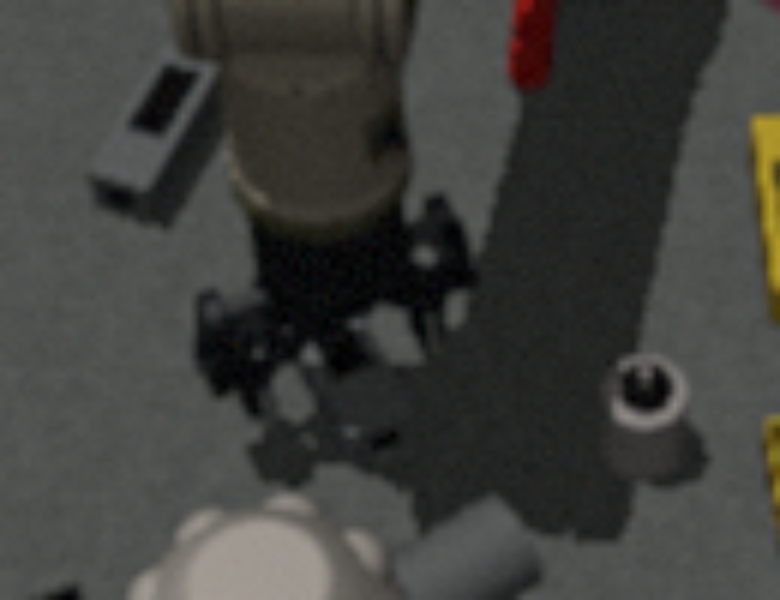

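The gripper straddles the pack, with the fingers at about (230,350) and (445,260). Now I'll close and lift.

Emit:
move_arm --plan '[{"delta_pos": [0, 0, 0], "turn": [0, 0, 0], "fingers": 0.5}, {"delta_pos": [0, 0, 0], "turn": [0, 0, 0], "fingers": 0.7}, {"delta_pos": [0, 0, 0], "turn": [0, 0, 0], "fingers": 1.0}, {"delta_pos": [0, 0, 0], "turn": [0, 0, 0], "fingers": 1.0}, {"delta_pos": [0, 0, 0], "turn": [0, 0, 0], "fingers": 1.0}, {"delta_pos": [0, 0, 0], "turn": [0, 0, 0], "fingers": 1.0}, {"delta_pos": [0, 0, 0], "turn": [0, 0, 0], "fingers": 1.0}, {"delta_pos": [0, 0, 0], "turn": [0, 0, 0], "fingers": 1.0}]' --force 80

```text
clock: 3.7
position: [0.6527, -0.221, 0.0169]
ee_rot: [0.982, 0.191, 0.001, 0.001]
ft_force: [0.8, 1.2, 5.3]
grip_width: 0.43
grasp_force: 82.1
```

```bash
python3 - <<'E'
from h import *; from workcell import *
o=get_obs();print(o["position"],o["joint_pos"])
p=fix(-.163); print(p, delta(o,[*p,.125],-4.05))
E
```

```text
[ 0.65266895 -0.22098138  0.0169131 ] [ 0.44950372  0.67581891 -0.26886238  1.46932613  0.19698775  1.02141227
 -1.05276838]
[0.70649296 0.2268878 ] (array([ 0.2177, -0.395 , -0.1085]), array([ 0.0013, -0.0011,  0.4545]))
```

Emit:
move_arm --plan '[{"delta_pos": [0, 0, -0.01], "turn": [0, 0, 0], "fingers": 1.0}, {"delta_pos": [0, 0, -0.03], "turn": [0, 0, 0], "fingers": 1.0}, {"delta_pos": [0, 0, -0.06], "turn": [0, 0, 0], "fingers": 1.0}, {"delta_pos": [0, 0, -0.09], "turn": [0, 0, 0], "fingers": 1.0}, {"delta_pos": [0, 0, -0.115], "turn": [0, 0, 0], "fingers": 1.0}, {"delta_pos": [0, 0, -0.12], "turn": [0, 0, 0], "fingers": 1.0}, {"delta_pos": [0, 0, -0.12], "turn": [0, 0, 0], "fingers": 1.0}]'

```text
clock: 4.58
position: [0.652, -0.2209, 0.1362]
ee_rot: [0.982, 0.191, 0.0, 0.001]
ft_force: [-0.1, 0.3, -5.3]
grip_width: 0.428
grasp_force: 81.1
```

To row units: 0.454 rad / 6.2832 = 0.0723.

Emit:
move_arm --plan '[{"delta_pos": [0.008, -0.015, 0], "turn": [0, 0, 0.0024], "fingers": 1.0}, {"delta_pos": [0.024, -0.044, 0], "turn": [0, 0, 0.008], "fingers": 1.0}, {"delta_pos": [0.046, -0.083, 0], "turn": [0, 0, 0.0151], "fingers": 1.0}, {"delta_pos": [0.07, -0.127, 0], "turn": [0, 0, 0.0232], "fingers": 1.0}, {"delta_pos": [0.096, -0.174, 0], "turn": [0, 0, 0.0318], "fingers": 1.0}, {"delta_pos": [0.122, -0.221, 0], "turn": [0, 0, 0.0404], "fingers": 1.0}, {"delta_pos": [0.148, -0.268, 0], "turn": [0, 0, 0.049], "fingers": 1.0}, {"delta_pos": [0.172, -0.312, 0], "turn": [0, 0, 0.0571], "fingers": 1.0}, {"delta_pos": [0.194, -0.351, 0], "turn": [0, 0, 0.0643], "fingers": 1.0}, {"delta_pos": [0.21, -0.38, 0], "turn": [0, 0, 0.0699], "fingers": 1.0}, {"delta_pos": [0.218, -0.395, 0], "turn": [0, 0, 0.0723], "fingers": 1.0}, {"delta_pos": [0.218, -0.395, 0], "turn": [0, 0, 0.0723], "fingers": 1.0}]'

```text
clock: 6.08
position: [0.7058, 0.2277, 0.1347]
ee_rot: [0.999, -0.034, -0.001, 0.001]
ft_force: [-0.6, 0.3, -4.4]
grip_width: 0.432
grasp_force: 80.9
```

```bash
python3 - <<'E'
from h import *; from workcell import *
cs={n:camera(n) for n in("scene","top")}
o=get_obs();print(o["clock"],o["position"],o["ft_force"],o["torque"],o["joint_pos"])
p=fix(-.163); print(delta(o,[*p,.023],-4.05))
a=cv2.resize(cs["scene"]["color"][140:260,310:430],(390,390)); b=cv2.resize(cs["top"]["color"][110:230,120:240],(390,390))
cv2.imwrite("pics/s2.png",np.hstack([a,b])[:,:,::-1])
np.savez("top2.npz",**cs["top"]);np.savez("scene2.npz",**cs["scene"])
E
```

```text
6.175 [0.70675523 0.22461074 0.13536266] [-0.17552014 -0.48756269 -4.59051575] [-0.03179167 -0.0713186   0.00400536] [-0.1890747   0.67384379 -0.29539496  1.20673419  0.19293994  1.28869748
 -2.1193384 ]
(array([-0.0004, -0.0026,  0.1124]), array([ 0.0028, -0.0002, -0.0008]))
```

View pics/s2.png

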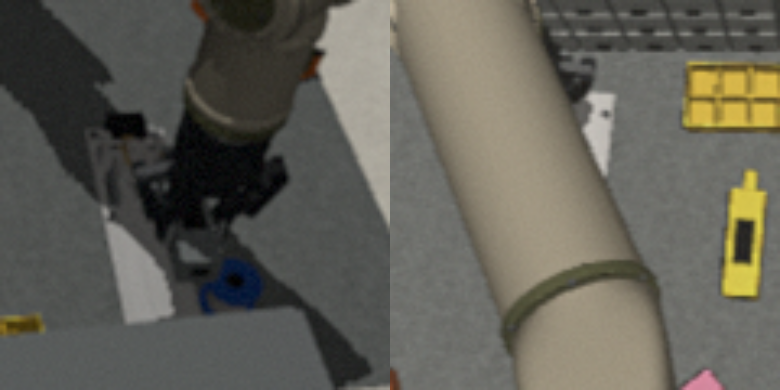

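The pack is held nose toward the jaw, above the bare plate; in the left half its rear is at (195,260), near the spool at (235,280). I'll descend to just above the plate.

Emit:
move_arm --plan '[{"delta_pos": [0, 0, 0.01], "turn": [0, 0, 0], "fingers": 1.0}, {"delta_pos": [0, 0, 0.03], "turn": [0, 0, 0], "fingers": 1.0}, {"delta_pos": [0, 0, 0.055], "turn": [0, 0, 0], "fingers": 1.0}, {"delta_pos": [0, 0, 0.075], "turn": [0, 0, 0], "fingers": 1.0}, {"delta_pos": [0, 0, 0.09], "turn": [0, 0, 0], "fingers": 1.0}, {"delta_pos": [0, 0, 0.1], "turn": [0, 0, 0], "fingers": 1.0}, {"delta_pos": [0, 0, 0.104], "turn": [0, 0, 0], "fingers": 1.0}, {"delta_pos": [0, 0, 0.104], "turn": [0, 0, 0], "fingers": 1.0}]'

```text
clock: 7.18
position: [0.7067, 0.227, 0.0322]
ee_rot: [0.999, -0.035, 0.0, 0.0]
ft_force: [0.7, 0.4, -4.9]
grip_width: 0.433
grasp_force: 81.0
```

```bash
python3 - <<'E'
from h import *; from workcell import *
c=camera("scene"); o=get_obs();print(o["clock"],o["position"],o["ft_force"],delta(o,[*fix(-.163),.023],-4.05))
X=cloud(c)
R=np.array([[np.cos(FY),np.sin(FY)],[-np.sin(FY),np.cos(FY)]])
F=(X[...,:2]-FO)@R.T
zt=o["position"][2]-.017+.034
m=(abs(F[...,1])<.06)&(F[...,0]<-.165)&(F[...,0]>-.3)&(abs(X[...,2]-zt)<.006)
k,l,s,ce=cv2.connectedComponentsWithStats(m.astype(np.uint8));i=1+s[1:,4].argmax()
f=F[l==i]*1000; print(s[i],zt,np.median(X[l==i][:,2]),f.min(0),f.max(0))
for a in range(-220,-164,6):
  q=f[(f[:,0]>=a)&(f[:,0]<a+6)]
  if len(q): print(a,len(q),q[:,1].min(),q[:,1].max())
np.savez("scene3.npz",**c)
cv2.imwrite("pics/s3.png",cv2.resize(c["color"][160:250,320:420,::-1],(660,594),interpolation=cv2.INTER_CUBIC))
E
```

```text
7.225 [0.70690031 0.22707183 0.03259278] [-0.35472805  0.54199067 -4.07020062] (array([-0.0004,  0.0002,  0.0096]), array([ 0.0005, -0.0015,  0.0005]))
[353 228  21  11 140] 0.049592776765861504 0.04895207153034806 [-200.16283376  -32.70931861] [-165.00585105   31.79558022]
-202 15 -17.37811941951961 19.67150919228119
-196 20 -18.53647954137849 19.990537825250907
-190 22 -16.51514235723962 18.30072968560995
-184 19 -17.765336380020628 16.363019182826417
-178 30 -29.13241949056575 31.79558021608853
-172 30 -32.709318612640075 31.49543965438529
-166 4 -7.5221359109337795 1.6437628447199075
```

View pics/s3.png

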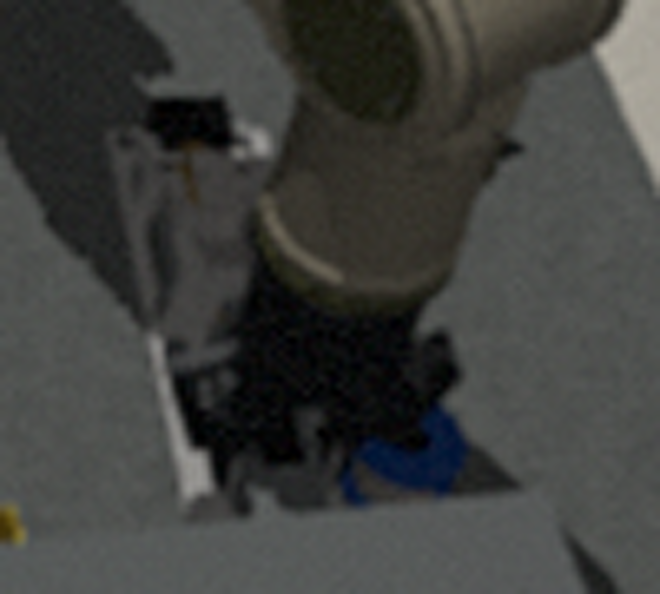

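The pack sits centred, about +0.7 mm off the plate's axis. In the crop the fixture's plunger is at (190,165) and the spool at (420,450) is clear. Lowering onto the plate.

To row units: -0.0015 rad / 6.2832 = -0.0002.

Emit:
move_arm --plan '[{"delta_pos": [0, 0, 0.004], "turn": [0, -0.0002, 0], "fingers": 1.0}, {"delta_pos": [0, 0, 0.007], "turn": [0, -0.0002, 0], "fingers": 1.0}, {"delta_pos": [0, 0, 0.009], "turn": [0, -0.0002, 0], "fingers": 1.0}, {"delta_pos": [0, 0, 0.009], "turn": [0, -0.0002, 0], "fingers": 1.0}, {"delta_pos": [0, 0, 0.009], "turn": [0, -0.0002, 0], "fingers": 1.0}]'

```text
clock: 7.85
position: [0.7066, 0.2269, 0.023]
ee_rot: [0.999, -0.035, -0.0, 0.0]
ft_force: [-1.0, 0.4, -4.2]
grip_width: 0.433
grasp_force: 81.1
```

Emit:
move_arm --plan '[{"delta_pos": [0, 0, 0.0005], "turn": [0, 0, 0], "fingers": 1.0}, {"delta_pos": [0, 0, 0.001], "turn": [0, 0, 0], "fingers": 1.0}, {"delta_pos": [0, 0, 0.001], "turn": [0, 0, 0], "fingers": 1.0}]'

```text
clock: 8.22
position: [0.7067, 0.2269, 0.0229]
ee_rot: [0.999, -0.035, -0.0, 0.0]
ft_force: [-4.8, -1.9, 4.3]
grip_width: 0.427
grasp_force: 82.4
```

Emit:
move_arm --plan '[{"delta_pos": [-0.003, 0, -0.0004], "turn": [0, 0, 0], "fingers": 1.0}, {"delta_pos": [-0.007, 0, -0.0004], "turn": [0, 0, 0], "fingers": 1.0}, {"delta_pos": [-0.011, 0, -0.0004], "turn": [0, 0, 0], "fingers": 1.0}, {"delta_pos": [-0.015, 0, -0.0004], "turn": [0, 0, 0], "fingers": 1.0}, {"delta_pos": [-0.019, 0, -0.0004], "turn": [0, 0, 0], "fingers": 1.0}, {"delta_pos": [-0.023, 0, -0.0004], "turn": [0, 0, 0], "fingers": 1.0}, {"delta_pos": [-0.027, 0, -0.0004], "turn": [0, 0, 0], "fingers": 1.0}, {"delta_pos": [-0.031, 0, -0.0004], "turn": [0, 0, 0], "fingers": 1.0}, {"delta_pos": [-0.035, 0, -0.0004], "turn": [0, 0, 0], "fingers": 1.0}, {"delta_pos": [-0.039, 0, -0.0004], "turn": [0, 0, 0], "fingers": 1.0}]'

```text
clock: 9.48
position: [0.6679, 0.2297, 0.0229]
ee_rot: [0.999, -0.035, 0.0, 0.0]
ft_force: [4.9, 0.1, 4.7]
grip_width: 0.431
grasp_force: 82.0
```

Emit:
move_arm --plan '[{"delta_pos": [-0.003, 0, 0], "turn": [0, 0, 0], "fingers": 1.0}, {"delta_pos": [-0.006, 0, 0], "turn": [0, 0, 0], "fingers": 1.0}, {"delta_pos": [-0.009, 0, 0], "turn": [0, 0, 0], "fingers": 1.0}, {"delta_pos": [-0.012, 0, 0], "turn": [0, 0, 0], "fingers": 1.0}, {"delta_pos": [-0.014, 0, 0], "turn": [0, 0, 0], "fingers": 1.0}, {"delta_pos": [-0.016, 0, 0], "turn": [0, 0, 0], "fingers": 1.0}, {"delta_pos": [-0.018, 0, 0], "turn": [0, 0, 0], "fingers": 1.0}, {"delta_pos": [-0.02, 0, 0], "turn": [0, 0, 0], "fingers": 1.0}]'

```text
clock: 10.48
position: [0.6489, 0.2306, 0.0229]
ee_rot: [0.999, -0.035, 0.001, 0.0]
ft_force: [8.0, -0.5, 2.0]
grip_width: 0.433
grasp_force: 82.2
```

```bash
python3 - <<'E'
from h import *; from workcell import *
o=get_obs();print(o["ft_force"],o["torque"],o["joint_pos"],delta(o,[*fix(-.0756),.0229],-4.05))
E
```

```text
[ 8.00746714 -0.52434316  2.0098325 ] [-0.02094691 -1.81089803 -0.01338829] [-0.19771376  0.67187133 -0.29904782  1.46653208  0.21656465  1.03435536
 -2.18795884] (array([-0.0296, -0.0004, -0.0001]), array([ 0.0006, -0.0017, -0.0003]))
```

Emit:
move_arm --plan '[{"delta_pos": [-0.002, 0, 0], "turn": [0, 0, 0], "fingers": 1.0}, {"delta_pos": [-0.004, 0, 0], "turn": [0, 0, 0], "fingers": 1.0}, {"delta_pos": [-0.006, 0, 0], "turn": [0, 0, 0], "fingers": 1.0}, {"delta_pos": [-0.008, 0, 0], "turn": [0, 0, 0], "fingers": 1.0}, {"delta_pos": [-0.01, 0, 0], "turn": [0, 0, 0], "fingers": 1.0}, {"delta_pos": [-0.012, 0, 0], "turn": [0, 0, 0], "fingers": 1.0}, {"delta_pos": [-0.014, 0, 0], "turn": [0, 0, 0], "fingers": 1.0}]'

```text
clock: 11.35
position: [0.6346, 0.2317, 0.0229]
ee_rot: [0.999, -0.035, 0.001, 0.0]
ft_force: [7.0, -0.5, 4.2]
grip_width: 0.431
grasp_force: 82.1
```

Emit:
move_arm --plan '[{"delta_pos": [-0.001, 0, 0], "turn": [0, 0, 0], "fingers": 1.0}, {"delta_pos": [-0.002, 0, 0], "turn": [0, 0, 0], "fingers": 1.0}, {"delta_pos": [-0.003, 0, 0], "turn": [0, 0, 0], "fingers": 1.0}, {"delta_pos": [-0.004, 0, 0], "turn": [0, 0, 0], "fingers": 1.0}, {"delta_pos": [-0.005, 0, 0], "turn": [0, 0, 0], "fingers": 1.0}, {"delta_pos": [-0.006, 0, 0], "turn": [0, 0, 0], "fingers": 1.0}, {"delta_pos": [-0.007, 0, 0], "turn": [0, 0, 0], "fingers": 1.0}]'

```text
clock: 12.22
position: [0.6283, 0.2321, 0.0229]
ee_rot: [0.999, -0.036, 0.001, 0.0]
ft_force: [10.9, 0.2, 1.5]
grip_width: 0.43
grasp_force: 81.7
```

Plunger contact is showing in the force. Continuing slowly.

Emit:
move_arm --plan '[{"delta_pos": [-0.001, 0, 0], "turn": [0, 0, 0], "fingers": 1.0}, {"delta_pos": [-0.002, 0, 0], "turn": [0, 0, 0], "fingers": 1.0}, {"delta_pos": [-0.003, 0, 0], "turn": [0, 0, 0], "fingers": 1.0}, {"delta_pos": [-0.004, 0, 0], "turn": [0, 0, 0], "fingers": 1.0}, {"delta_pos": [-0.005, 0, 0], "turn": [0, 0, 0], "fingers": 1.0}, {"delta_pos": [-0.006, 0, 0], "turn": [0, 0, 0], "fingers": 1.0}]'

```text
clock: 12.98
position: [0.6226, 0.2325, 0.0229]
ee_rot: [0.999, -0.036, 0.001, 0.0]
ft_force: [12.3, 0.3, -0.4]
grip_width: 0.433
grasp_force: 81.6
```

Emit:
move_arm --plan '[{"delta_pos": [-0.001, 0, 0], "turn": [0, 0, 0], "fingers": 1.0}, {"delta_pos": [-0.001, 0, 0], "turn": [0, 0, 0], "fingers": 1.0}]'

```text
clock: 13.22
position: [0.6213, 0.2326, 0.0229]
ee_rot: [0.999, -0.036, 0.001, 0.0]
ft_force: [10.4, -0.5, 1.2]
grip_width: 0.43
grasp_force: 81.7
```

Emit:
move_arm --plan '[{"delta_pos": [-0.0005, 0, 0], "turn": [0, 0, 0], "fingers": 1.0}, {"delta_pos": [-0.001, 0, 0], "turn": [0, 0, 0], "fingers": 1.0}]'

```text
clock: 13.48
position: [0.6207, 0.2326, 0.0229]
ee_rot: [0.999, -0.036, 0.001, 0.0]
ft_force: [12.5, 0.5, -0.7]
grip_width: 0.435
grasp_force: 81.6
```

Emit:
move_arm --plan '[{"delta_pos": [-0.0005, 0, 0], "turn": [0, 0, 0], "fingers": 1.0}, {"delta_pos": [-0.001, 0, 0], "turn": [0, 0, 0], "fingers": 1.0}]'

```text
clock: 13.72
position: [0.6197, 0.2327, 0.0229]
ee_rot: [0.999, -0.036, 0.002, 0.0]
ft_force: [13.2, 0.5, -0.9]
grip_width: 0.425
grasp_force: 81.5
```

Emit:
move_arm --plan '[{"delta_pos": [-0.0005, 0, 0], "turn": [0, 0, 0], "fingers": 1.0}, {"delta_pos": [-0.001, 0, 0], "turn": [0, 0, 0], "fingers": 1.0}]'

```text
clock: 13.98
position: [0.6188, 0.2327, 0.0229]
ee_rot: [0.999, -0.036, 0.002, 0.0]
ft_force: [13.0, 0.8, -0.9]
grip_width: 0.434
grasp_force: 81.5
```

Emit:
move_arm --plan '[{"delta_pos": [-0.0005, 0, 0], "turn": [0, 0, 0], "fingers": 1.0}, {"delta_pos": [-0.0005, 0, 0], "turn": [0, 0, 0], "fingers": 1.0}]'

```text
clock: 14.22
position: [0.6181, 0.2328, 0.0229]
ee_rot: [0.999, -0.036, 0.001, 0.0]
ft_force: [12.1, -0.3, 0.3]
grip_width: 0.435
grasp_force: 81.5
```

Emit:
move_arm --plan '[{"delta_pos": [-0.0005, 0, 0], "turn": [0, 0, 0], "fingers": 1.0}, {"delta_pos": [-0.0007, 0, 0], "turn": [0, 0, 0], "fingers": 1.0}]'

```text
clock: 14.48
position: [0.6176, 0.2328, 0.0229]
ee_rot: [0.999, -0.036, 0.002, 0.0]
ft_force: [12.9, 0.7, -1.4]
grip_width: 0.426
grasp_force: 81.5
```

Emit:
move_arm --plan '[{"delta_pos": [-0.0005, 0, 0], "turn": [0, 0, 0], "fingers": 1.0}, {"delta_pos": [-0.0005, 0, 0], "turn": [0, 0, 0], "fingers": 1.0}]'

```text
clock: 14.72
position: [0.6169, 0.2329, 0.0229]
ee_rot: [0.999, -0.036, 0.001, 0.0]
ft_force: [12.6, 1.6, -0.7]
grip_width: 0.434
grasp_force: 81.5
```

Emit:
move_arm --plan '[{"delta_pos": [-0.0005, 0, 0], "turn": [0, 0, 0], "fingers": 1.0}, {"delta_pos": [-0.001, 0, 0], "turn": [0, 0, 0], "fingers": 1.0}]'

```text
clock: 14.98
position: [0.6165, 0.2329, 0.023]
ee_rot: [0.999, -0.036, 0.002, -0.0]
ft_force: [15.5, 0.4, -2.6]
grip_width: 0.429
grasp_force: 81.4
```

```bash
python3 - <<'E'
from h import *; from workcell import *
cs={n:camera(n) for n in("scene","top")}
o=get_obs();print(o["clock"],o["position"],o["ft_force"],o["torque"])
a=cv2.resize(cs["scene"]["color"][160:240,325:405],(400,400),interpolation=cv2.INTER_CUBIC); b=cv2.resize(cs["top"]["color"][145:225,135:215],(400,400),interpolation=cv2.INTER_CUBIC)
cv2.imwrite("pics/s4.png",np.clip(np.hstack([a,b])[:,:,::-1]*1.5,0,255))
E
```

```text
15.075 [0.616495   0.23289615 0.02296907] [14.67322584  1.2087966  -1.49404887] [ 0.18107959 -3.00254947 -0.11821857][ WARN:0@2.213] global loadsave.cpp:1063 imwrite_ Unsupported depth image for selected encoder is fallbacked to CV_8U.
```

View pics/s4.png

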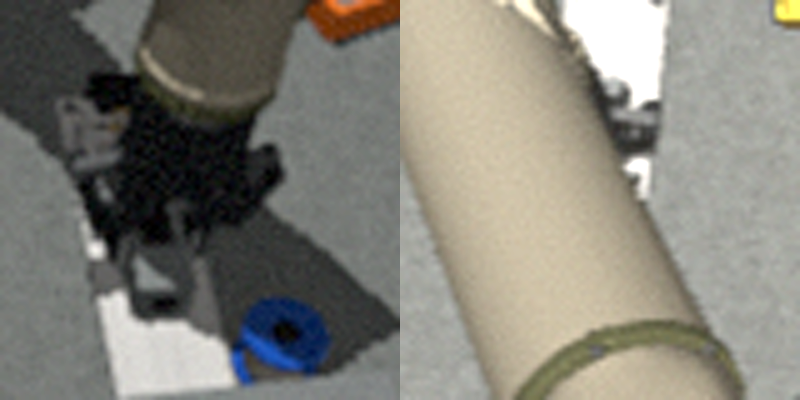

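The left view shows the pack flat on the plate behind the gripper, rear at (160,300), and the arm hides the jaw. The last step met more resistance, so I'll press a little further to confirm the hard stop.

Emit:
move_arm --plan '[{"delta_pos": [-0.0004, 0, 0], "turn": [0, 0, 0], "fingers": 1.0}, {"delta_pos": [-0.0008, 0, 0], "turn": [0, 0, 0], "fingers": 1.0}, {"delta_pos": [-0.0008, 0, 0], "turn": [0, 0, 0], "fingers": 1.0}]'

```text
clock: 15.45
position: [0.6165, 0.2329, 0.0232]
ee_rot: [0.999, -0.036, 0.003, -0.0]
ft_force: [18.4, 1.0, -3.8]
grip_width: 0.427
grasp_force: 81.2
```

Emit:
move_arm --plan '[{"delta_pos": [-0.0005, 0, 0.0003], "turn": [0, 0, 0], "fingers": 1.0}, {"delta_pos": [-0.001, 0, 0.0006], "turn": [0, 0, 0], "fingers": 1.0}, {"delta_pos": [-0.001, 0, 0.0006], "turn": [0, 0, 0], "fingers": 1.0}, {"delta_pos": [-0.001, 0, 0.0006], "turn": [0, 0, 0], "fingers": 1.0}]'

```text
clock: 15.95
position: [0.6165, 0.2329, 0.0232]
ee_rot: [0.999, -0.036, 0.004, -0.0]
ft_force: [20.7, 0.7, -3.1]
grip_width: 0.431
grasp_force: 81.4
```

```bash
python3 - <<'E'
from h import *; from workcell import *
c=camera("scene"); o=get_obs();print(o["clock"],o["position"],o["ee_rot"],o["ft_force"],o["torque"])
X=cloud(c);R=np.array([[np.cos(FY),np.sin(FY)],[-np.sin(FY),np.cos(FY)]]);F=(X[...,:2]-FO)@R.T*1000
m=(abs(F[...,1])<15)&(F[...,0]<-85)&(F[...,0]>-130)&(abs(X[...,2]-.04)<.006)
f=F[m];z=X[m][:,2]*1000
print(m.sum(),f.min(0),f.max(0))
for a in range(-126,-84,6):
  q=(f[:,0]>=a)&(f[:,0]<a+6)
  if q.any(): print(a,q.sum(),np.median(z[q]))
E
```

```text
16.0 [0.61648821 0.23287898 0.02316205] [ 9.99344608e-01 -3.60058896e-02  3.70406044e-03 -4.58116653e-04] [20.81191509  0.91475929 -1.90376459] [ 0.19041965 -4.06129437  0.03404502]
87 [-121.48212047  -14.55930945] [-85.68678975  14.41407725]
-126 2 43.09980996929234
-120 18 38.913794616788906
-114 10 39.45539775242675
-108 16 39.82628949059757
-102 14 39.21628843678273
-96 17 41.21239037087359
-90 10 39.368480929737956
```

Rear of the pack at −120 mm: home and on the stop. I'll take out the slight 0.4° tool lean so that the pack lies dead flat, and hold the push.

To row units: -0.006 rad / 6.2832 = -0.001.

Emit:
move_arm --plan '[{"delta_pos": [-0.0002, 0, 0.0002], "turn": [0, -0.0005, 0], "fingers": 1.0}, {"delta_pos": [-0.0004, 0, 0.0003], "turn": [0, -0.001, 0], "fingers": 1.0}, {"delta_pos": [-0.0004, 0, 0.0003], "turn": [0, -0.001, 0], "fingers": 1.0}, {"delta_pos": [-0.0004, 0, 0.0003], "turn": [0, -0.001, 0], "fingers": 1.0}]'

```text
clock: 16.5
position: [0.6165, 0.2329, 0.023]
ee_rot: [0.999, -0.036, 0.001, -0.001]
ft_force: [22.1, 0.8, -2.1]
grip_width: 0.43
grasp_force: 81.3
```

Emit:
move_arm --plan '[{"delta_pos": [0, 0, 0], "turn": [0, 0, 0], "fingers": 1.0}, {"delta_pos": [0, 0, 0], "turn": [0, 0, 0], "fingers": 1.0}, {"delta_pos": [0, 0, 0], "turn": [0, 0, 0], "fingers": 1.0}, {"delta_pos": [0, 0, 0], "turn": [0, 0, 0], "fingers": 1.0}]'

```text
clock: 17.0
position: [0.6165, 0.2329, 0.023]
ee_rot: [0.999, -0.036, 0.001, -0.001]
ft_force: [21.5, 0.3, -3.1]
grip_width: 0.431
grasp_force: 81.3
```

```bash
python3 -c "
from workcell import *
o=get_obs();print(o['position'],o['ft_force'],o['grasp_force'])
if o['ft_force'][0]>17: print(hand_in())"
```

```text
[0.61645761 0.2328711  0.02299785] [21.4766797   0.32276061 -3.07778232] 81.27917647361755
the job is handed in; nothing more can be done
None
```

I handed the job in at 17 s with the gripper still holding the nosed pack flat on the plate and its shoulders against the stop at about 21 N; the jaw's closing was inferred from the pack's position and forces, because the arm hid it from both cameras.

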